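# Load a wire coil under the sprung cover of a jump-ring cutting block

## Robot

A 7-joint arm with a two-finger parallel gripper is mounted at the origin on the work surface. World frame = base frame: x ahead of the robot, y to its left, z up, the work surface at z = 0. Lengths are in m, angles in rad, forces in N, time in s.
With the tool pointing down it reaches from about 0.425 to 0.825 m from the base axis. Payload 3.6 kg.
Tool frame: the origin (TCP) lies between the finger pads; the fingertips stand 25 mm ahead of it and the grasp point (between the pads) lies 6 mm ahead of it; z points along the fingers, y is the line along which they close (so a half turn about z gives the same grasp; the last joint's range is limited). The gripper opens to 85 mm and grips with 20 to 120 N. Pads are 22 mm wide; open, the fingers measure 114 mm over their backs; the gripper's body (76 mm by 85 mm) begins 54 mm behind the grasp point. The pads swing forward as they close: fully open they stand 13 mm farther back than shut.
Start: joints at [1.28, 0.615, -0.013, 1.423, 0.008, 1.103, -0.04], TCP at [0.17, -0.627, 0.217] pointing down, gripper open.
Joint ranges: [-3.12, 3.12], [-0.3, 2.06], [-1.34, 1.32], [0.26, 2.42], [-1.36, 4.5], [0.01, 1.98], [-2.84, 2.84]. Speed limits (rad/s): [2.79, 2.79, 3.14, 3.14, 3.14, 3.14, 3.14].

## Interface

Orientations are given as [roll, pitch, yaw] about the fixed x, y, z axes, in that order (R = Rz(yaw) Ry(pitch) Rx(roll)).
In Python, from station import sensors, viewer, arm gives the robot as it stands.
- The arm moves only by the shell command python3 -m handwheel 'ROWS' [FORCE]. ROWS is JSON, a list of rows, each a list of 5 numbers: the gripper's target within -1 to 1 (shut at 1, half-way at 0, fully open at -1), then the shift along the world's x, y, z in m, then the turn about the world's z in rad. A call has 1 to 12 rows; each row is the pose to reach, as a shift and turn from the pose commanded when the call began; what a row does not reach only later rows make up. A row lasts 1/10 s, in which the tool goes at most 50 mm and 8.59 degrees, less where a joint would pass 70% of its speed; a pose out of reach is approached as far as the arm can. A call with a gripper value outside its range is refused whole. The fingers move at their own pace and stop on an object; FORCE is the grip in N (left out, the last holds). Time passes only in rows, so rows that repeat a pose let the fingers close. It gives the time, the measured TCP pose, the force, the opening and the grip force at its end, in the units of the state.
- sensors.state(): the state, without advancing time (a new reading comes with each control period).
- viewer.get_image(name): name is "scene" or "side" or "wrist"; returns (picture, depth): 420x560x3 uint8, red, green, blue; 420x560 float32, m along the optical axis (not along the pixel's ray), 0 where there is no reading.
- viewer.calibration(name): a dict with "fx", "fy", "cx", "cy" (pixels), "extrinsics" (4x4, takes a point from world to camera coordinates). Camera axes: x right, y down, z forward; pixel columns grow to the right and rows downward; lengths in m; the calibration is good to about 2 mm. A picture is of the moment at which its call begins: read the wrist's pose just before it. calibration takes no time and is no camera call; for the wrist camera it gives the pose at the moment of the call.
- arm.finish_job(): hands the job in; it is judged then, once.
The state is a dict: "time": time; "qpos": joint angles; "qd": joint speeds; "effort": joint torques, N m; "tool_pos": TCP position; "ee_rot": TCP orientation; "wrist_force": force on the tool from outside, world axes, zero at the start; "moment": the same for the moment, N m; "width": finger opening in m; "grasp_force": force on a finger pad.
Only numpy, scipy, OpenCV 4.12 (cv2) and the standard library are available. Lean on these libraries where they do the work, as an engineer would, in place of code of your own. Each camera call takes 0.05 s, during which the arm holds its last target. There are 200 camera calls.

## Task

Load the copper wire coil into the jump-ring cutting block for sawing: press the red thumb plate down with one fingertip to hold the sprung cover up clear of the coil, and with the other fingertip push the coil along its groove, under the cover, until it touches the end stop. Keep the cover held up until the coil is home, then let it close on the coil and take the hand away. Only push the coil, do not pick it up or let it leave its groove, and leave the other things on the bench where they are.

Things in the scene. Friction and masses are not known exactly. Their poses are not given: they have to be found in the camera images.
- block: Jump-ring cutting block: aluminium, on a dark base plate 160 x 85 x 8 mm fixed to the bench. Origin on the bench, on the groove's centreline below the cover's front edge; x = feed direction, y left, z up. Groove 20 mm wide, x -94 to 40 mm, floor z 31; its walls rise only to z 36.5. Behind x = -10 nothing stands above them but the thumb plate (and the coil).
- cover_mouth (a point): Fixed point of the block at the cover's front edge, on the coil's axis (block x 0, y 0, z 40 mm; block axes). The steel cover spans block x 0 to 38, y -19.5 to 26 mm; shut, its top is at z 53 mm (56 at its far end) and its white clamping strips reach down to z 45 mm, 4 mm below the coil's top, so the coil cannot go under a shut cover.
- cover (a joint): Angle of cover and thumb plate, one rigid piece hinged parallel to the groove at block y 28, z 38 mm. 0 shut and empty, about 0.14 resting on the coil, above 0.18 clear of it, 0.75 open stop. Pressing the plate down opens it (3.5 to 6.5 N at mid-plate); a spring shuts it. At 0.55 the plate is level, top at z 39.5 mm, and the cover's free edge is about 76 mm high.
- thumb_plate (a point): Centre of the top face of the red thumb plate left of the groove: 90 mm along the groove (block x -50 to 40 mm), 40 mm wide, 3 mm thick, middle line 24 mm from the hinge axis. Shut, it slopes up to the left by 0.55 rad. A fingertip can slide along it while pressing. Its axes turn with the cover; shut, they are the block's.
- stop_face (a point): Point on the face of the steel end stop at the height of the coil's axis (block x 40, y 0, z 40 mm); the coil's front end comes against it. Fixed to the block, with its axes.
- coil_mid (a point): Centre of the copper coil to load: close-wound, rigid, 18 mm in diameter, 50 mm long, 40 to 75 g, lying in the groove, at the start with its front end 4 to 20 mm short of the cover; x along the coil, axis 40 mm above the bench. Home, its centre is 25 mm short of the stop face and its rear 10 mm stands out of the cover.
- dish: Round steel dish of cut rings, 90 mm wide, 26 mm high, to the right of the block; origin under its centre. To be left alone.
- brass_coil: A brass (yellow) coil standing on end, 16 mm in diameter, 42 mm high; origin under its centre. Not the one to load; to be left alone.
- jar: Amber glass jar with black lid, 48 mm in diameter, 52 mm high; origin under its centre. To be left alone.
- graver: Graver with a dark wooden mushroom handle, lying to the left of the block, 112 mm long (x from -45 to 67 mm), 30 mm high; origin on the bench near its middle. To be left alone.
- pliers: Red-handled pliers lying beyond the block, 150 mm long, 12 mm high; origin at the pivot. To be left alone.
- hammer: Hammer lying at the right, 220 mm long; origin under its middle. To be left alone.
- handpiece: Flexible-shaft handpiece with a small slitting saw, lying at the left, 200 mm long, 27 mm high; origin on the bench under its middle. To be left alone.

How it is judged:
By the outcome, as a careful person would: the job done as asked, in the order asked, and still so for the second after the job is handed in, with the robot touching nothing.
It also fails if it takes over 38 s, if anything falls off the work surface, if the arm or the gripper's body presses on something with over 40 N, if the wrist force passes 120 N, or if a joint passes its speed limit or range.

## Working session

There is one attempt and no reset: what is moved stays moved. The work goes in short steps, Python scripts to look and compute and a shell command to move; the robot and the scene stay as the last step left them, time stands still between calls to the robot, and variables do not carry over. Pictures are saved under pics/ and viewed, at most 10 in all, crops included, and the job is handed in when it is done.

```bash
mkdir -p pics; cat > h.py <<'E'
import numpy as np, cv2
from station import sensors, viewer, arm
def cam(n):
    s=sensors.state(); c=viewer.calibration(n); im,d=viewer.get_image(n); return im,d,c,s
def save(im,f): cv2.imwrite('pics/'+f,im[:,:,::-1])
def pts(d,c):
    v,u=np.mgrid[:d.shape[0],:d.shape[1]]
    P=np.stack([(u-c['cx'])/c['fx']*d,(v-c['cy'])/c['fy']*d,d],-1)
    E=np.array(c['extrinsics']); return (P-E[:3,3])@E[:3,:3]
E
python3 - <<'E'
from h import *
ims=[]
for n in ("scene","side"):
    im,d,c,s=cam(n); save(im,n+'0.png'); np.savez('pics/'+n+'0.npz',im=im,d=d,P=pts(d,c))
print(s)
E
```

```text
{'time': 0.05, 'qpos': array([ 1.28049073,  0.61593438, -0.01264189,  1.4248846 ,  0.00811397,
        1.1034437 , -0.04040764]), 'qd': array([ 7.70788818e-06, -9.29931845e-04, -6.64169364e-04, -8.26630792e-04,
       -3.18782696e-04,  1.26453636e-04, -1.22718654e-03]), 'effort': array([ 8.58617386e-04, -4.70818591e+01,  2.60193441e-01, -1.71778625e+01,
        1.00276864e-02,  5.69855169e-03, -4.35812794e-06]), 'tool_pos': array([ 0.16929821, -0.62672628,  0.21543306]), 'ee_rot': array([-3.13897321e+00,  3.67356500e-05,  2.63891582e-01]), 'wrist_force': array([ 0.96242355,  0.94043226, -0.22493436]), 'moment': array([ 0.04590992, -0.00440305, -0.01391169]), 'grasp_force': 0.0, 'width': 0.08507873931789667}
```

View pics/scene0.png

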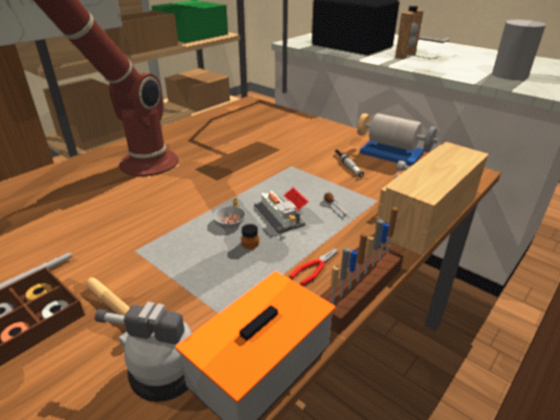

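View pics/side0.png

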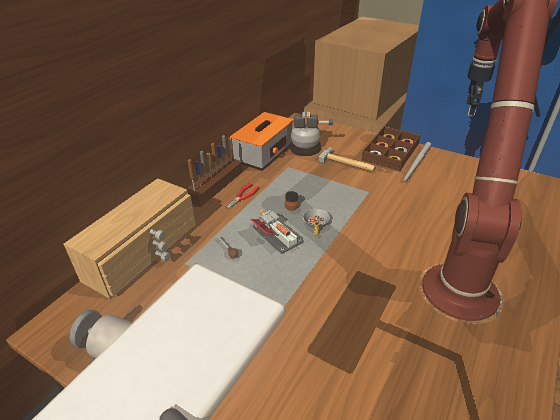

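The scene view shows the block at about (282,208), with the red plate at (295,197) and the dish at (230,215). The side view shows the block at (276,230), with the copper coil at about (282,230) and the red plate at (262,227). Next I'll get coarse world points.

```bash
python3 - <<'E'
import numpy as np
for n,pp in (("scene",[(282,208),(295,197),(230,215),(249,236),(268,203),(283,222),(328,197)]),("side",[(282,230),(262,227),(255,228),(316,215),(291,200),(293,240),(265,213),(232,253)])):
    z=np.load(f'pics/{n}0.npz')
    for p in pp: print(n,p,z['P'][p[1],p[0]].round(3),z['im'][p[1],p[0]])
E
```

```text
scene (282, 208) [0.592 0.03  0.051] [222 211 198]
scene (295, 197) [0.584 0.094 0.053] [162  32  28]
scene (230, 215) [ 0.466 -0.049  0.011] [165 114  95]
scene (249, 236) [ 0.608 -0.114  0.045] [24 22 24]
scene (268, 203) [0.523 0.048 0.029] [136 137 122]
scene (283, 222) [0.61  0.013 0.022] [127 126 114]
scene (328, 197) [0.623 0.203 0.019] [85 50 33]
side (282, 230) [0.527 0.074 0.045] [226 146 101]
side (262, 227) [0.582 0.103 0.055] [71 58 53]
side (255, 228) [0.633 0.07  0.004] [90 85 81]
side (316, 215) [ 0.491 -0.089  0.005] [193 170 150]
side (291, 200) [ 0.582 -0.078  0.041] [59 55 51]
side (293, 240) [0.484 0.08  0.027] [150 152 136]
side (265, 213) [0.611 0.04  0.054] [219 214 197]
side (232, 253) [0.615 0.22  0.025] [138  95  72]
```

```bash
python3 -m handwheel '[[-0.6,0.038,0.032,0.01,0.14],[-0.6,0.076,0.064,0.02,0.28],[-0.6,0.114,0.096,0.03,0.42],[-0.6,0.152,0.128,0.04,0.56],[-0.6,0.19,0.16,0.05,0.7],[-0.6,0.23,0.19,0.05,0.84],[-0.6,0.242,0.238,0.05,0.98],[-0.6,0.254,0.286,0.05,1.12],[-0.6,0.266,0.334,0.05,1.26],[-0.6,0.278,0.382,0.05,1.4],[-0.6,0.29,0.43,0.05,1.54],[-0.6,0.3,0.478,0.05,1.68]]'
python3 -m handwheel '[[-0.6,0.01,0.045,0,0.14],[-0.6,0.02,0.09,0,0.28],[-0.6,0.03,0.135,0,0.4],[-0.6,0.03,0.16,0,0.4],[-0.6,0.03,0.16,0,0.4],[-0.6,0.03,0.16,0,0.4]]'
python3 - <<'E'
from h import *
im,d,c,s=cam("wrist"); save(im,'w1.png'); np.savez('pics/w1.npz',im=im,d=d,P=pts(d,c)); print(s['time'],s['qpos'].round(2),s['tool_pos'],s['ee_rot'],s['width'])
E
```

```text
time: 1.3
tool_pos: [0.4695, -0.1475, 0.2664]
ee_rot: [-3.141, -0.0, 1.95]
wrist_force: [1.3, -0.4, 0.1]
width: 0.0682
grasp_force: 0.0
time: 1.9
tool_pos: [0.4992, 0.0102, 0.2662]
ee_rot: [-3.14, -0.0, 2.345]
wrist_force: [-0.4, -1.2, 0.3]
width: 0.0685
grasp_force: 0.0
1.9 [ 0.41  0.39 -0.67  1.76  0.28  1.08  0.42] [0.49916901 0.01023614 0.26620088] [-3.14013004e+00 -8.45026826e-05  2.34461358e+00] 0.06848893433457272
```

View pics/w1.png

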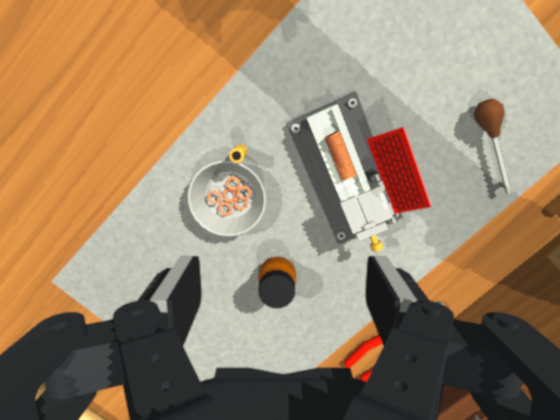

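The wrist picture shows the base plate from (330,95) to (370,240), with its feed direction pointing down and slightly right. The copper coil is at (341,157), the cover at (368,210), the red plate at (400,170), the dish at (228,198) and the brass coil at (238,154). Nothing stands close behind the coil.

```bash
python3 - <<'E'
from h import *
z=np.load('pics/w1.npz');im,P=z['im'],z['P']
hsv=cv2.cvtColor(im,cv2.COLOR_RGB2HSV).astype(int);H,S,V=hsv[...,0],hsv[...,1],hsv[...,2]
box=np.zeros(H.shape,bool);box[85:250,285:440]=1
red=box&((H<4)|(H>174))&(S>180)&(V>90)
cop=box&(H>=4)&(H<14)&(S>110)&(P[...,2]>.036)
cop[:, 365:]=0; cop[200:]=0
base=box&(P[...,2]<.02)&(V<85)
import math
for n,m in (("red",red),("cop",cop)):
    n_,l,st,ce=cv2.connectedComponentsWithStats(m.astype(np.uint8)); k=1+st[1:,4].argmax(); m=l==k
    q=P[m]; r=cv2.minAreaRect((q[:,:2]*1000).astype(np.float32)); b=cv2.boxPoints(r).round(1)
    w,v=np.linalg.eigh(np.cov(q[:,:2].T)); v=v[:,1]; v=v*np.sign(v[0])
    print(n,st[k],r,b.tolist(),'yawPCA',math.atan2(v[1],v[0]),'z',np.percentile(q[:,2],[2,50,98]).round(4),'med',np.median(q,0).round(4))
# all block: points 4<z
m=box&(P[...,2]>.005)&(P[...,2]<.0125); m=cv2.morphologyEx(m.astype(np.uint8),cv2.MORPH_OPEN,np.ones((3,3)))>0
r=cv2.minAreaRect((P[m][:,:2]*1000).astype(np.float32));print('base',r,m.sum(),np.median(P[m][:,2]))
m=box&(P[...,2]>.052)&(S<60)&(V>120);q=P[m]
r=cv2.minAreaRect((q[:,:2]*1000).astype(np.float32));print('cover',r,cv2.boxPoints(r).round(1).tolist(),q[:,2].max())
E
```

```text
red [ 367  128   63   85 2957] ((541.9410400390625, 94.02928161621094), (179.9412841796875, 62.67137145996094), 1.2516169548034668) [[451.29998779296875, 123.4000015258789], [452.70001220703125, 60.70000076293945], [632.5999755859375, 64.69999694824219], [631.2000122070312, 127.30000305175781]] yawPCA -0.2920957810264729 z [0.0432 0.0535 0.0629] med [0.584  0.0959 0.0535]
cop [326 132  30  48 725] ((505.87701416015625, 68.0155029296875), (27.23037338256836, 103.8830795288086), 83.10343933105469) [[452.70001220703125, 60.70000076293945], [555.7999877929688, 48.29999923706055], [559.0999755859375, 75.30000305175781], [455.8999938964844, 87.80000305175781]] yawPCA -0.35158157031504184 z [0.0423 0.0478 0.05  ] med [0.5312 0.0649 0.0478]
base ((558.1578979492188, 56.5902099609375), (85.0994873046875, 159.7897491455078), 68.21990203857422) 4073 0.00857522490007772
cover ((540.7765502929688, 59.30927276611328), (47.84973907470703, 169.6028594970703), 73.31707000732422) [[452.70001220703125, 60.70000076293945], [615.0999755859375, 12.0], [628.9000244140625, 57.900001525878906], [466.3999938964844, 106.5999984741211]] 0.4239451709324572
```

```bash
python3 - <<'E'
from h import *
z=np.load('pics/w1.npz');im,P,d=z['im'],z['P'],z['d']
hsv=cv2.cvtColor(im,cv2.COLOR_RGB2HSV).astype(int);H,S,V=hsv[...,0],hsv[...,1],hsv[...,2]
box=np.zeros(H.shape,bool);box[85:250,285:440]=1; box&=(d>0)&(P[...,2]<.07)
red=box&((H<4)|(H>174))&(S>180)&(V>90)
cop=box&(H>=4)&(H<14)&(S>110)&(P[...,2]>.036); cop[:,365:]=0; cop[200:]=0
cov=box&(P[...,2]>.0505)&(S<60)&(V>120)
yaw=-0.380;R=np.array([[np.cos(yaw),-np.sin(yaw)],[np.sin(yaw),np.cos(yaw)]]); c0=np.array([.5582,.0566])
for n,m in (("red",red),("cop",cop),("cov",cov)):
    m=cv2.morphologyEx(m.astype(np.uint8),cv2.MORPH_OPEN,np.ones((3,3)))>0
    q=P[m]; r=cv2.minAreaRect((q[:,:2]*1000).astype(np.float32))
    b=(q[:,:2]-c0)@R*1000
    print(n,m.sum(),np.round(r[0],1),np.round(r[1],1),r[2]); print('  base-frame x',np.percentile(b[:,0],[1,50,99]).round(1),'y',np.percentile(b[:,1],[1,50,99]).round(1))
E
```

```text
red 2921 [586.2  95.2] [33.6 88. ] 68.32537841796875
  base-frame x [-31.2   9.5  54.6] y [30.2 46.8 62.2]
cop 717 [532.2  64.8] [16.7 49.7] 68.05316925048828
  base-frame x [-51.6 -27.8  -3.5] y [-10.1  -2.4   5.9]
cov 1682 [597.4  41.7] [45.5 49.6] 68.2004623413086
  base-frame x [17.6 39.6 65.3] y [-21.4   0.7  22.9]
```

Block yaw is -0.380 and its origin is at (0.573, 0.048). The sizes match: base 85×160 mm, coil 17×50 mm, plate 88 mm. The coil's rear is at block x ≈ -69.5. Next I'll go over the work and turn the jaws to block angle 0.7, so the plate finger leads.

```bash
python3 -m handwheel '[[-0.41,0.008,0.025,-0.034,-0.1],[-0.41,0.016,0.05,-0.07,-0.2],[-0.41,0.0255,0.0785,-0.1,-0.283],[-0.41,0.0255,0.0895,-0.136,-0.283],[-0.41,0.0255,0.0895,-0.136,-0.283],[-0.41,0.0255,0.0895,-0.136,-0.283],[-0.41,0.0255,0.0895,-0.136,-0.283]]'
python3 - <<'E'
from h import *
im,d,c,s=cam("wrist"); save(im,'w2.png'); P=pts(d,c);np.savez('pics/w2.npz',im=im,d=d,P=P); print(s['time'],s['tool_pos'],s['ee_rot'],s['width'],s['wrist_force'])
t=s['tool_pos'];m=(d>0)&(P[...,2]>.085)&(np.linalg.norm(P[...,:2]-t[:2],axis=-1)<.07)
q=P[m];a=np.array([np.cos(s['ee_rot'][2]-np.pi/2),np.sin(s['ee_rot'][2]-np.pi/2)]);u=(q[:,:2]-t[:2])@a;p=(q[:,:2]-t[:2])@[-a[1],a[0]]
for sg in (1,-1):
    k=(u*sg>.02)&(p<.02)
    print(sg,k.sum(),'zmin',np.percentile(q[k,2],[.5,2,5])-t[2]); j=k&(q[:,2]<np.percentile(q[k,2],2)+.006)
    print('  tip u',np.percentile(u[j],[2,50,98]),'p',np.percentile(p[j],[2,50,98]))
E
```

```text
time: 2.65
tool_pos: [0.5264, 0.0981, 0.1322]
ee_rot: [3.139, 0.002, 2.057]
wrist_force: [0.4, 0.6, 0.3]
width: 0.0603
grasp_force: 0.0
2.65 [0.52643784 0.0981081  0.13215324] [3.13935506e+00 1.95141521e-03 2.05745932e+00] 0.06025646400705478 [0.42118626 0.57108991 0.32815254]
1 19671 zmin [0.02424055 0.030175   0.03884644]
  tip u [0.03125207 0.03163611 0.04407793] p [-0.00966434  0.00730985  0.01183477]
-1 19078 zmin [0.02431748 0.02981438 0.03852856]
  tip u [-0.04134011 -0.02886277 -0.02847797] p [-0.00936391  0.00732134  0.01185175]
```

View pics/w2.png

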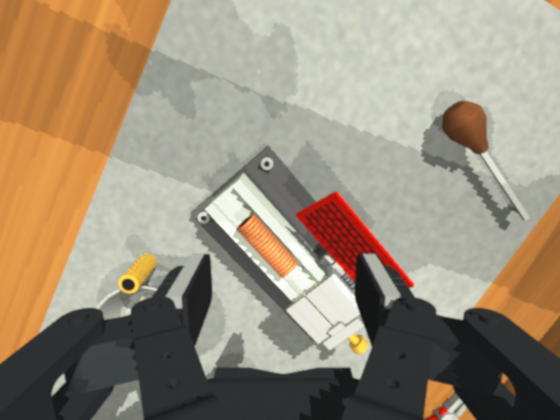

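The second wrist picture shows the coil from (240,222) to (290,270), the plate from (300,210) to (410,285) and the fingertips at about (190,258) and (375,258). I'll check the tip height and re-measure the coil.

```bash
python3 - <<'E'
from h import *
z=np.load('pics/w2.npz');im,P,d=z['im'],z['P'],z['d']; t=np.array([.52644,.09811,.13215])
print('d0 frac',(d==0).mean())
for u,v in [(190,260),(200,258),(205,262),(185,275),(200,300),(370,258),(362,262),(380,275),(365,300)]: print((u,v),d[v,u],((P[v,u]-t)*1000).round(1))
yaw=-0.380;R=np.array([[np.cos(yaw),-np.sin(yaw)],[np.sin(yaw),np.cos(yaw)]]); o=np.array([.5732,.0483])
hsv=cv2.cvtColor(im,cv2.COLOR_RGB2HSV).astype(int);H,S,V=hsv[...,0],hsv[...,1],hsv[...,2]
box=np.zeros(H.shape,bool);box[180:350,200:345]=1;box&=(d>0)&(P[...,2]<.07)
cop=box&(H>=4)&(H<16)&(S>100)&(P[...,2]>.036);red=(d>0)&((H<4)|(H>174))&(S>180)&(V>90)&(P[...,2]<.07)&(P[...,2]>.035)
base=(d>0)&(P[...,2]>.005)&(P[...,2]<.0125)
for n,m in (("cop",cop),("red",red)):
    m=cv2.morphologyEx(m.astype(np.uint8),cv2.MORPH_OPEN,np.ones((3,3)))>0
    q=P[m];r=cv2.minAreaRect((q[:,:2]*1000).astype(np.float32));b=(q[:,:2]-o)@R*1000
    print(n,m.sum(),np.round(r[1],1),r[2],'block x',np.percentile(b[:,0],[1,50,99]).round(1),'y',np.percentile(b[:,1],[1,50,99]).round(1),'z',np.percentile(q[:,2],[2,98]))
print('tcp block',(t[:2]-o)@R*1000)
E
```

```text
d0 frac 0.0040178571428571425
(190, 260) 0.13870189 [-35.5  -6.   29.8]
(200, 258) 0.13932659 [-32.5  -3.9  29.1]
(205, 262) 0.1395953 [-30.1  -4.4  29.2]
(185, 275) 0.1256445 [-34.3  -4.9  43.3]
(200, 300) 0.13087878 [-25.6 -12.9  41. ]
(370, 258) 0.13970529 [25.8 26.8 28.8]
(362, 262) 0.1366065 [22.6 24.8 32.1]
(380, 275) 0.12602127 [26.  26.8 43.1]
(365, 300) 0.13186908 [27.9 14.8 40.3]
cop 1182 [16.2 50.1] 67.64407348632812 block x [-68.9 -48.9 -20.6] y [-6.4  1.   8.8] z [0.04048075 0.05009044]
red 3439 [34.4 88.5] 67.9863510131836 block x [-49.2 -21.1  33.1] y [32.4 51.2 65.6] z [0.0431681  0.06287764]
tcp block [-61.89990694  28.91254435]
```

The visible finger ends come out above the TCP, which doesn't fit the given 25 mm. I'll check the tips with the other cameras.

```bash
python3 - <<'E'
from h import *
t=sensors.state()['tool_pos']; out=[]
for n in ("side","scene"):
    im,d,c,s=cam(n);P=pts(d,c)
    m=(d>0)&(np.linalg.norm(P[...,:2]-t[:2],axis=-1)<.075)&(P[...,2]>.075)
    print(n,m.sum(),'lowest z-t',((np.sort(P[m][:,2])[:8]-t[2])*1000).round(1))
    E=np.array(c['extrinsics'])
    p=E[:3,:3]@(t+[0,0,-.0])+E[:3,3];u,v=int(c['fx']*p[0]/p[2]+c['cx']),int(c['fy']*p[1]/p[2]+c['cy']);print(u,v,p[2])
    out.append(cv2.resize(im[v-45:v+45,u-45:u+45],(390,390),interpolation=cv2.INTER_CUBIC))
save(np.hstack(out),'z3.png')
E
```

```text
side 4189 lowest z-t [22.8 22.9 23.1 23.5 24.9 25.  25.3 26. ]
277 212 1.2586125388203728
scene 4873 lowest z-t [19.5 20.9 21.  21.9 22.3 22.4 22.5 23.1]
280 165 1.1858107460957945
```

View pics/z3.png

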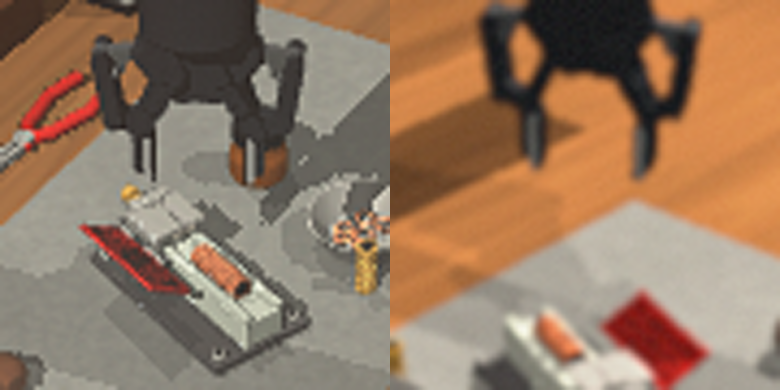

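All three cameras put the tips about 20 mm above the reported TCP, where the given 25 mm implies about 20 mm below it. I'll trust the cameras for height and go down in stages, watching the force.

```bash
python3 -m handwheel '[[-0.41,-0.003,0.001,-0.03,0],[-0.41,-0.003,0.001,-0.06,0],[-0.41,-0.003,0.001,-0.06,0],[-0.41,-0.003,0.001,-0.06,0]]'
python3 - <<'E'
from h import *
t=sensors.state()['tool_pos']
im,d,c,s=cam("side");P=pts(d,c)
m=(d>0)&(np.linalg.norm(P[...,:2]-t[:2],axis=-1)<.06)&(P[...,2]>.075)
print('lowest z',((np.sort(P[m][:,2])[:8])*1000).round(1))
im,d,c,s=cam("wrist");P=pts(d,c);print(s['tool_pos'],P[258,200],P[258,370],s['wrist_force'])
E
```

```text
time: 3.2
tool_pos: [0.5226, 0.1008, 0.0715]
ee_rot: [3.141, 0.0, 2.06]
wrist_force: [0.9, -0.0, 0.8]
width: 0.0603
grasp_force: 0.0
lowest z [92.  93.9 94.5 96.4 96.7 97.3 97.3 97.6]
[0.52319662 0.10120676 0.07211033] [0.49070516 0.096701   0.10027138] [0.5491463  0.12785602 0.10050917] [-0.11459861 -0.15390477  0.02432547]
```

The tips are at z ≈ 93 mm, about 21 mm above the reported TCP. I'll continue down to the plate.

```bash
python3 -m handwheel '[[-0.41,0,0,-0.02,0],[-0.41,0,0,-0.032,0],[-0.41,0,0,-0.032,0],[-0.41,0,0,-0.032,0]]'; for i in 1 2 3 ; do python3 -m handwheel '[[-0.41,0,0,-0.003,0],[-0.41,0,0,-0.003,0]]'|egrep 'pos|force'; done
```

```text
time: 3.7
tool_pos: [0.5222, 0.1004, 0.0392]
ee_rot: [-3.141, 0.001, 2.06]
wrist_force: [-0.9, -1.1, 1.8]
width: 0.0604
grasp_force: 1.0
tool_pos: [0.5227, 0.1016, 0.0362]
wrist_force: [0.0, 0.0, 1.6]
grasp_force: 1.1
tool_pos: [0.5227, 0.1018, 0.0328]
wrist_force: [1.0, 1.3, 2.7]
grasp_force: 1.2
tool_pos: [0.5224, 0.1014, 0.0295]
wrist_force: [0.1, 0.8, 3.8]
grasp_force: 1.4
```

```bash
python3 -m handwheel '[[-0.41,0,0,-0.004,0],[-0.41,0,0,-0.008,0],[-0.41,0,0,-0.008,0]]'
python3 - <<'E'
from h import *
out=[]
for n in ("side","wrist"):
    im,d,c,s=cam(n);P=pts(d,c);np.savez(f'pics/p4{n}.npz',im=im,d=d,P=P)
    if n=="side":
        t=s['tool_pos'];E=np.array(c['extrinsics']);p=E[:3,:3]@t+E[:3,3];u,v=int(c['fx']*p[0]/p[2]+c['cx']),int(c['fy']*p[1]/p[2]+c['cy'])
        out.append(cv2.resize(im[v-35:v+35,u-35:u+35],(380,380),interpolation=cv2.INTER_CUBIC))
    else: out.append(cv2.resize(im[130:330,170:390],(418,380)))
save(np.hstack(out),'z4.png');print(s['tool_pos'],s['wrist_force'])
E
```

```text
time: 4.6
tool_pos: [0.5223, 0.1015, 0.0212]
ee_rot: [3.141, -0.0, 2.061]
wrist_force: [1.3, 1.5, 3.7]
width: 0.06
grasp_force: 1.8
[0.52224959 0.10144653 0.02140359] [0.38240118 1.12367918 3.65917118]
```

View pics/z4.png

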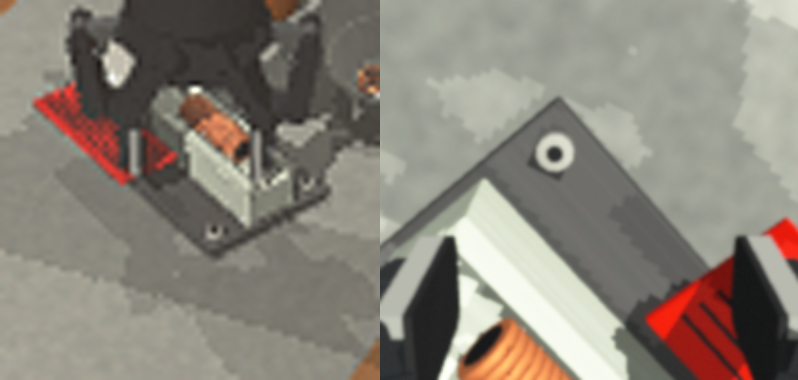

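The left half shows the left finger pressing the red plate and the right finger standing at the rear of the coil. The right half shows the coil's rear end at (490,350), just inside the left fingertip. Next I'll measure the plate slope.

```bash
python3 - <<'E'
from h import *
yaw=-0.380;R=np.array([[np.cos(yaw),-np.sin(yaw)],[np.sin(yaw),np.cos(yaw)]]); o=np.array([.5732,.0483])
for n in ("wrist","side"):
    z=np.load(f'pics/p4{n}.npz');im,P,d=z['im'],z['P'],z['d']
    hsv=cv2.cvtColor(im,cv2.COLOR_RGB2HSV).astype(int);H,S,V=hsv[...,0],hsv[...,1],hsv[...,2]
    red=(d>0)&((H<4)|(H>174))&(S>170)&(V>80)&(P[...,2]<.07)&(P[...,2]>.02)
    b=(P[...,:2]-o)@R*1000
    k=red&(b[...,0]>-60)&(b[...,0]<45)&(b[...,1]>25)&(b[...,1]<80)
    if k.sum()>10:
        A=np.c_[b[k][:,1],np.ones(k.sum())];f=np.linalg.lstsq(A,P[k][:,2]*1000,rcond=None)[0];print(n,k.sum(),'slope',f[0],'theta~',.55-np.arctan(f[0]),'z at y52',f@[52,1])
    cop=(d>0)&(H>=4)&(H<16)&(S>100)&(P[...,2]>.036)&(P[...,2]<.053)&(abs(b[...,1])<12)&(abs(b[...,0])<90)
    if cop.any(): print(n,'coil x',np.percentile(b[cop][:,0],[1,99]))
    f=(d>0)&(V<90)&(P[...,2]>.044)&(P[...,2]<.07)&(b[...,0]<-62)&(abs(b[...,1])<25)
    if f.any(): print('finger x max',b[f].max(0),f.sum(),P[f][:,2].min())
E
```

```text
wrist 3917 slope 0.05283322419642572 theta~ 0.49721585230199894 z at y52 41.464874461476285
wrist coil x [-69.10715567 -25.51666663]
finger x max [-68.79567742  16.291722  ] 1255 0.044012423552246986
side 58 slope 0.043227523210581695 theta~ 0.5067993718954805 z at y52 40.22495884508101
side coil x [-71.41252964 -19.69795794]
finger x max [-71.20726522  14.57836669] 15 0.04606690748460653
```

The cover is at about 0.50 rad, which is well clear. Now I'll push along the groove with the plate held down.

```bash
python3 -m handwheel '[[-0.41,0.0035,-0.0025,-0.001,0],[-0.41,0.0075,-0.0045,-0.001,0],[-0.41,0.012,-0.006,-0.001,0],[-0.41,0.016,-0.008,-0.001,0],[-0.41,0.0205,-0.0095,-0.001,0],[-0.41,0.025,-0.0115,-0.001,0],[-0.41,0.029,-0.013,-0.001,0],[-0.41,0.033,-0.0148,-0.001,0],[-0.41,0.037,-0.0163,-0.001,0],[-0.41,0.041,-0.018,-0.001,0],[-0.41,0.041,-0.018,-0.001,0]]'
python3 - <<'E'
from h import *
out=[]
for n in ("side","wrist"):
    im,d,c,s=cam(n);P=pts(d,c);np.savez(f'pics/p5{n}.npz',im=im,d=d,P=P)
    if n=="side":
        t=s['tool_pos'];E=np.array(c['extrinsics']);p=E[:3,:3]@t+E[:3,3];u,v=int(c['fx']*p[0]/p[2]+c['cx']),int(c['fy']*p[1]/p[2]+c['cy'])
        out.append(cv2.resize(im[v-35:v+35,u-35:u+35],(380,380),interpolation=cv2.INTER_CUBIC))
    else: out.append(cv2.resize(im[130:330,170:390],(418,380)))
save(np.hstack(out),'z5.png');print(s['tool_pos'],s['wrist_force'])
E
```

```text
time: 5.8
tool_pos: [0.5642, 0.0826, 0.0207]
ee_rot: [3.14, 0.001, 2.06]
wrist_force: [-1.1, -0.6, 3.7]
width: 0.06
grasp_force: 1.9
[0.56418511 0.08254907 0.02076059] [-0.60628323 -0.25602182  4.02059254]
```

View pics/z5.png

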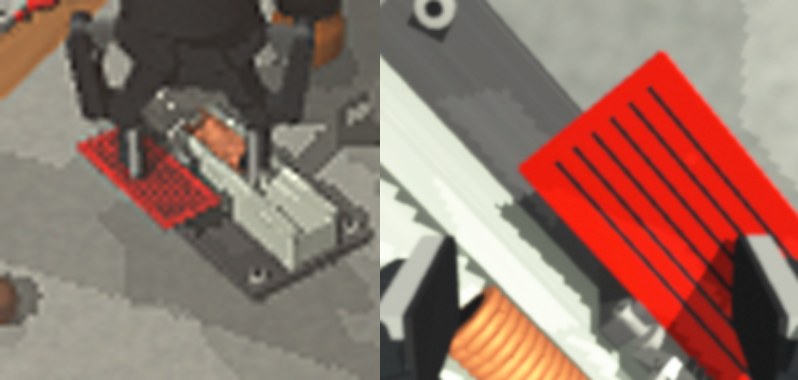

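The coil is moving in its groove, with its rear at the left fingertip (470,320), and the plate is still held level. About 22 mm remain.

```bash
python3 -m handwheel '[[-0.41,0.004,-0.0016,0,0],[-0.41,0.008,-0.0032,0,0],[-0.41,0.012,-0.0048,0,0],[-0.41,0.016,-0.0064,0,0],[-0.41,0.016,-0.0064,0,0]]'|egrep 'pos|force'; for i in 1 2 3; do python3 -m handwheel '[[-0.41,0.001,-0.0004,0,0],[-0.41,0.0015,-0.0006,0,0],[-0.41,0.0015,-0.0006,0,0]]'|egrep 'pos|wrist'; done
cat > m.py <<'E'
from h import *
import sys
yaw=-0.380;R=np.array([[np.cos(yaw),-np.sin(yaw)],[np.sin(yaw),np.cos(yaw)]]); o=np.array([.5732,.0483])
for n in ("wrist","side","scene"):
    im,d,c,s=cam(n);P=pts(d,c);hsv=cv2.cvtColor(im,cv2.COLOR_RGB2HSV).astype(int);H,S,V=hsv[...,0],hsv[...,1],hsv[...,2]
    b=(P[...,:2]-o)@R*1000
    cop=(d>0)&(H>=4)&(H<16)&(S>100)&(P[...,2]>.036)&(P[...,2]<.053)&(abs(b[...,1])<12)&(abs(b[...,0])<90)
    if cop.any(): print(n,'coil x',np.percentile(b[cop][:,0],[1,99]),'y',np.median(b[cop][:,1]),cop.sum())
    if n=='wrist': save(im,sys.argv[1])
t=s['tool_pos'];print('tcp block',(t[:2]-o)@R*1000,t[2],'force block',s['wrist_force'][:2]@R,s['time'])
E
python3 m.py w6.png
```

```text
tool_pos: [0.5801, 0.0762, 0.0206]
wrist_force: [-0.3, -0.0, 3.9]
grasp_force: 1.9
tool_pos: [0.5803, 0.076, 0.0205]
wrist_force: [-2.8, 0.1, 3.1]
tool_pos: [0.5821, 0.0754, 0.0206]
wrist_force: [-1.2, 0.1, 3.0]
tool_pos: [0.5837, 0.0748, 0.0206]
wrist_force: [-2.4, 0.5, 3.0]
wrist coil x [-10.96913835  29.00397502] y 4.066132492900166 1527
side coil x [-12.57237163  11.78379864] y 4.962065875864839 27
scene coil x [-13.32295878  29.99695282] y -4.199351862145848 48
tcp block [-0.06053911 28.45404064] 0.02064209654444419 force block [-1.33070573 -0.21737762] 7.4
```

```bash
for i in 1 2 3; do python3 -m handwheel '[[-0.41,0.001,-0.0004,0,0],[-0.41,0.001,-0.0004,0,0],[-0.41,0.001,-0.0004,0,0]]'|egrep 'pos|wrist|mom'; done
```

```text
tool_pos: [0.5846, 0.0744, 0.0206]
wrist_force: [-3.2, 1.1, 3.3]
tool_pos: [0.5849, 0.0743, 0.0205]
wrist_force: [-3.8, 1.2, 3.9]
tool_pos: [0.585, 0.0742, 0.0204]
wrist_force: [-5.1, 2.6, 5.9]
```

```bash
python3 -m handwheel '[[-0.41,0.0015,-0.0006,0,0],[-0.41,0.0015,-0.0006,0,0],[-0.41,0.0015,-0.0006,0,0]]'|egrep 'pos|wrist|mom'; python3 m.py w7.png
```

```text
tool_pos: [0.5852, 0.0742, 0.0203]
wrist_force: [-7.5, 2.8, 5.9]
wrist coil x [-9.94067679 29.15776516] y 4.147027435429534 1446
side coil x [-13.11472718  12.09896103] y 5.08674366456475 26
scene coil x [-15.82166464  29.23234378] y -3.9124854494183943 48
tcp block [ 1.50317389 28.44788127] 0.020274639057530977 force block [-7.88433563  0.44576023] 8.75
```

The motion has stalled with about 8 N along the feed axis and the coil's rear at block x ≈ -10, so the coil is home. I'll relax the push, then rise straight up so the cover closes gently.

```bash
python3 -m handwheel '[[-0.41,-0.002,0.0008,0,0],[-0.41,-0.0045,0.0018,0,0],[-0.41,-0.0045,0.0018,0,0]]'|egrep 'pos|wrist'; python3 -m handwheel '[[-0.41,0,0,0.004,0],[-0.41,0,0,0.008,0],[-0.41,0,0,0.012,0],[-0.41,0,0,0.016,0],[-0.41,0,0,0.02,0],[-0.41,0,0,0.025,0],[-0.41,0,0,0.04,0],[-0.41,0,0,0.07,0],[-0.41,0,0,0.11,0],[-0.41,-0.03,0.01,0.14,0],[-0.41,-0.06,0.02,0.16,0],[-0.41,-0.06,0.02,0.16,0]]'|egrep 'time|pos|wrist'; python3 m.py w8.png
```

```text
tool_pos: [0.5849, 0.0743, 0.021]
wrist_force: [-0.4, 1.0, 2.7]
time: 10.3
tool_pos: [0.5214, 0.0985, 0.1849]
wrist_force: [0.8, 0.2, -0.1]
wrist coil x [-10.60115245   1.89391293] y 1.4231728193199291 260
side coil x [-13.79050931   1.65292692] y 4.146303308709707 21
tcp block [-63.43825853  25.21363057] 0.18213723454384798 force block [-0.55284176  0.4949101 ] 10.4
```

View pics/w8.png

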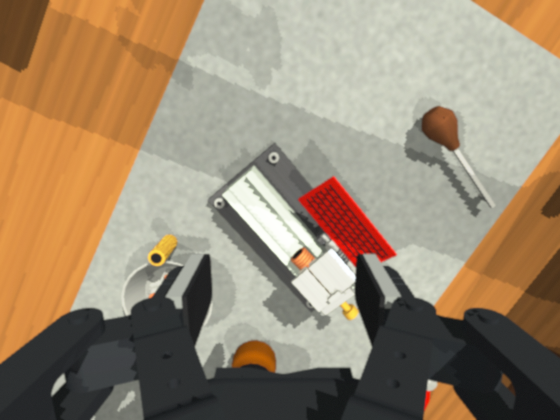

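The coil's rear 10 mm shows at (300,258) in front of the closed cover. The other things visible are undisturbed and the hand is clear, so I'm handing in.

```bash
python3 -c "
from station import arm; print(arm.finish_job())"
```

```text
the job is handed in; nothing more can be done
None
```

The coil is pushed home against the end stop with the cover closed on it and the hand clear, and the job was handed in at about 10.4 s; no verdict came back.

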